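Close the draught shield of an analytical balance and tare it

TASK

The empty dish is standing on the pan of the analytical balance and has to be tared. With your fingertips, gently push the glass hatch on top and the open glass door on the right-hand side (the side at the robot's right hand, -y) forward until both are fully shut, without gripping them, and only then press the wide tare bar in the middle of the front panel all the way down and let it spring back. Do not shift the balance, do not press the round keys, and leave the dish, the left-hand door and the things around the balance as they are.

Things in the scene. Friction and masses are not known exactly. Their poses are not given: they have to be found in the camera images.
- balance: Light grey analytical balance with a glass weighing chamber, 5 kg, loose on the bench. Origin on the bench, mid-width; -x points out of its front (to the robot, turned up to 0.3 rad), +y to its left, -y to its right-hand door. Own frame, mm: front panel x -170 to -60, top z 63 (display x -106 to -68, to z 72); chamber x -60 to 110, y -107 to 107, hatch top z 260; tower x 110 to 185, to z 255.
- hatch (a joint): Glass top hatch of the chamber, sliding level along the balance's x axis. Value in m: 0 fully shut (forward, at its stop), 0.105 fully open (back). Stays where it is left; moves with about 1.5 N plus 4 N per m/s.
- hatch_pull (a point): Middle of the top edge of the hatch's dark pull, an upright ridge near the hatch's front edge: 12 mm along x, 80 mm along y, standing 20 mm above the glass, which runs level behind it (to +x) for 144 mm. Moves with the hatch; when shut it is at x -45, y 0, z 279.5 mm in the balance's frame.
- right_door (a joint): Right-hand glass side door (-y side), sliding level along the balance's x axis. Value in m: 0 fully shut (forward, at its stop), 0.105 fully open (back). Stays where it is left; moves with about 1.5 N plus 4 N per m/s.
- right_pull (a point): Middle of the top end of the right-hand door's dark upright pull near the door's front edge: 12 mm along x, standing 22 mm out (to -y) from the glass, 120 mm tall downward from this point. Moves with the door; when shut it is at x -40, y -118, z 245 mm in the balance's frame. Outer face of the glass: y -107.
- left_door (a joint): Left-hand glass side door (+y side), the mirror image of the right-hand one; it is shut (0) at the start and is to be left shut.
- tare_bar (a joint): Travel of the tare bar, m: 0 at rest, 0.005 fully down. Spring: about 1 N to start, 4 N fully down; springs back.
- tare_bar_top (a point): Middle of the upper face of the tare bar, the wide key in the middle of the front panel: 22 mm along x, 50 mm along y, 8 mm above the panel, level, pressed straight down. At rest at x -136, y 0, z 71.5 mm in the balance's frame, 76 mm in front of the chamber's front face.
- power_key (a joint): Travel of the round power key, 18 mm across, 70 mm to the left (+y) of the tare bar, m: 0 at rest, 0.005 down. Not to be pressed.
- menu_key (a joint): Travel of the round menu key, 18 mm across, 70 mm to the right (-y) of the tare bar, m: 0 at rest, 0.005 down. Not to be pressed.
- dish: Small loose white weighing dish, 52 mm across, 28 mm tall, 30 g, standing on the pan. Origin at the middle of its underside. To be left alone.
- jar: Loose amber reagent jar with a white cap, 62 mm across, 105 mm tall, 0.3 kg, on the bench to the right of the balance. Origin at the middle of its underside. To be left alone.
- spatula: Loose steel micro-spatula, 186 mm long along its x axis, 14 mm wide, 5 mm thick, lying on the bench to the left of the balance. Origin at the middle of its underside. To be left alone.
- tipbox: Loose grey box of pipette tips with a clear cover, 85 x 122 x 80 mm, 0.25 kg, on the bench to the left of the balance. Origin at the middle of its underside. To be left alone.
- pan (a point): Middle of the upper face of the round steel pan (90 mm across) inside the chamber, fixed to the balance at x 28, y 0, z 90 mm in its frame.

How it is judged:
By the outcome, as a careful person would: the job done as asked, in the order asked, and still so for the second after the job is handed in, with the robot touching nothing.
It also fails if it takes over 48 s, if anything falls off the work surface, if the arm or the gripper's body presses on something with over 40 N, if the wrist force passes 120 N, or if a joint passes its speed limit or range.

ROBOT

A 6-joint arm with a two-finger parallel gripper is mounted at the origin on the work surface. World frame = base frame: x ahead of the robot, y to its left, z up, the work surface at z = 0. Lengths are in m, angles in rad, forces in N, time in s.
With the tool pointing down it reaches from about 0.325 to 0.9 m from the base axis. Payload 6.1 kg.
Tool frame: the origin (TCP) lies midway between the tips of the shut fingers; the grasp point (between the pads) lies 19 mm behind it; x points along the fingers, y is the direction in which the jaws open and shut, and the axes are right-handed (so a half turn about x gives the same grasp; the last joint's range is limited). The gripper opens to 85 mm and grips with 20 to 120 N. Pads are 22 mm wide; open, the fingers measure 114 mm over their backs; the gripper's body (76 mm by 85 mm) begins 54 mm behind the grasp point. The pads swing forward as they close: fully open they stand 13 mm farther back than shut.
Start: joints at [1.024, 0.22, 1.526, -0, 1.395, -0.126], TCP at [0.255, 0.57, 0.205] pointing down, gripper open.
Joint ranges: [-2.98, 2.98], [-0.91, 2.08], [0.09, 2.57], [-1.24, 4.39], [0.2, 2.65], [-2.68, 2.68]. Speed limits (rad/s): [2.57, 2.57, 3.01, 3.14, 3.14, 3.14].

INTERFACE

Orientations are given as [roll, pitch, yaw] about the fixed x, y, z axes, in that order (R = Rz(yaw) Ry(pitch) Rx(roll)).
In Python, from plant import movep, move_l, set_joints, gripper_to, hold, inverse_kinematics, observe, get_image, get_calibration, Unreachable, job_done gives the robot as it stands. Calls block until the motion is done:
- movep(position, orientation): joint-space move of the TCP to a pose.
- move_l(position, feed=0.15, rotation=None, max_force=None): straight line of the TCP; rotation=None keeps the orientation; feed is the mean speed in m/s. With max_force (N) it stops when the force on the tool has changed by that much, and returns True; else False.
- set_joints(angles): joint-space move.
- gripper_to(opening, f_grip=None): finger opening in m; f_grip is the grip in N (None keeps the last); returns when the fingers have stopped.
- hold(seconds).
- inverse_kinematics(position, orientation): joint angles nearest the present ones, or None.
- observe(): the state.
- get_image(name): name is "scene" or "top"; returns (picture, depth): 384x512x3 uint8, red, green, blue; 384x512 float32, m along the optical axis (not along the pixel's ray), 0 where there is no reading.
- get_calibration(name): a dict with "intrinsics" (3x3 intrinsics, pixels), "world_from_camera" (4x4, takes a point from camera to world coordinates). Camera axes: x right, y down, z forward; pixel columns grow to the right and rows downward; lengths in m; the calibration is good to about 2 mm. A picture is of the moment at which its call begins. get_calibration takes no time and is no camera call.
A pose or a line that the arm cannot do raises Unreachable and nothing moves.
- job_done(): hands the job in, once; it reports no verdict.
The state is a dict: "time_s": time; "q": joint angles; "joint_velocities": joint speeds; "joint_torque": joint torques, N m; "eef_pos": TCP position; "tcp_rot": TCP orientation; "ft_force": force on the tool from outside, world axes, zero at the start; "torque": the same for the moment, N m; "opening": finger opening in m.
Only numpy, scipy, OpenCV 4.12 (cv2) and the standard library are available. Lean on these libraries where they do the work, as an engineer would, in place of code of your own. Each camera call takes 0.05 s, during which the arm holds its last target.

## Working session

There is one attempt and no reset: what is moved stays moved. The work goes in short steps, each a Python script; the robot and the scene stay as the last script left them, time stands still between calls to the robot, and variables do not carry over. Pictures are saved under pics/ and viewed, and the job is handed in when it is done.

```bash
mkdir -p pics; ls
python3 - <<'E'
from plant import *
import cv2,numpy as np
for n in("scene","top"):
    p,d=get_image(n); cv2.imwrite(f"pics/{n}0.png",p[:,:,::-1]); np.savez(f"pics/{n}0.npz",p=p,d=d)
    c=get_calibration(n); print(n,np.round(c["intrinsics"],1).tolist(),np.round(c["world_from_camera"],4).tolist())
s=observe(); print(s)
E
```

```text
pics
scene [[348.6, 0.0, 258.0], [0.0, 348.6, 189.3], [0.0, 0.0, 1.0]] [[0.3127, -0.9033, 0.2936, 0.384], [-0.9498, -0.2969, 0.0982, -0.0607], [-0.0016, -0.3096, -0.9509, 0.909], [0.0, 0.0, 0.0, 1.0]]
top [[478.7, 0.0, 254.6], [0.0, 478.7, 188.3], [0.0, 0.0, 1.0]] [[-0.0253, -0.9892, 0.1441, 0.452], [-0.9994, 0.0283, 0.0184, 0.0227], [-0.0222, -0.1436, -0.9894, 1.3191], [0.0, 0.0, 0.0, 1.0]]
{'time_s': 0.1, 'q': array([ 1.02389947e+00,  2.21187821e-01,  1.52751367e+00,  1.26867343e-05,
        1.39471989e+00, -1.26093845e-01]), 'joint_velocities': array([ 9.71621818e-04, -3.48208767e-03, -1.72934097e-03,  6.19157644e-06,
        3.93465266e-04, -9.83672360e-04]), 'joint_torque': array([ 1.60994772e-03, -4.98244286e+01, -3.90544260e+01, -1.18719017e-04,
        5.71274111e-03, -2.66507567e-05]), 'eef_pos': array([0.25498512, 0.56995336, 0.20377459]), 'tcp_rot': array([-1.70371807,  1.56896756, -2.12452332]), 'ft_force': array([-0.22554859, -0.47365909,  0.06176513]), 'torque': array([ 0.02236758, -0.05779771, -0.03069794]), 'opening': 0.08547606351054174}
```

View pics/scene0.png

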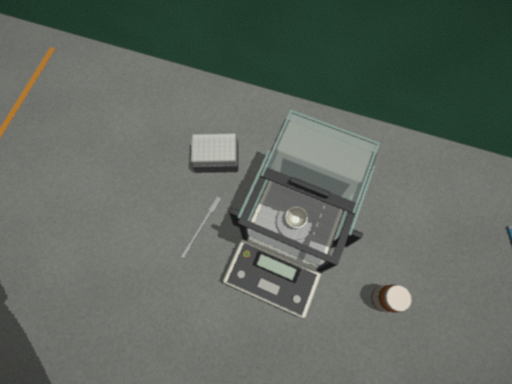

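View pics/top0.png

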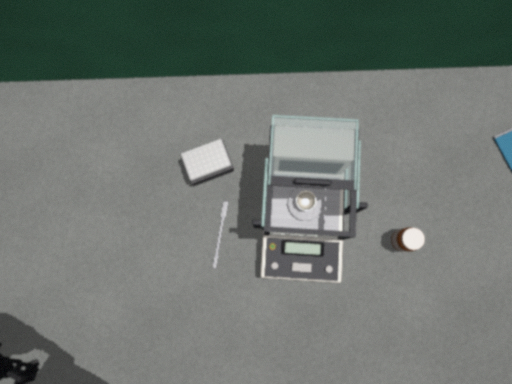

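The scene view shows the balance around (300,210), with the panel at (272,278), hatch pull near (308,187), and right pull near (355,234). The top view shows the same: panel (302,258), hatch pull (313,182), right pull (357,208), left pull (259,223). I'll zoom in on the crops.

Run:
```python
import cv2
a=cv2.imread("pics/scene0.png")[100:330,210:420];cv2.imwrite("pics/sc.png",cv2.resize(a,None,fx=2.6,fy=2.6,interpolation=cv2.INTER_CUBIC))
a=cv2.imread("pics/top0.png")[105:295,240:430];cv2.imwrite("pics/tc.png",cv2.resize(a,None,fx=3.1,fy=3.1,interpolation=cv2.INTER_CUBIC))
```

```text
(no output)
```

View pics/sc.png

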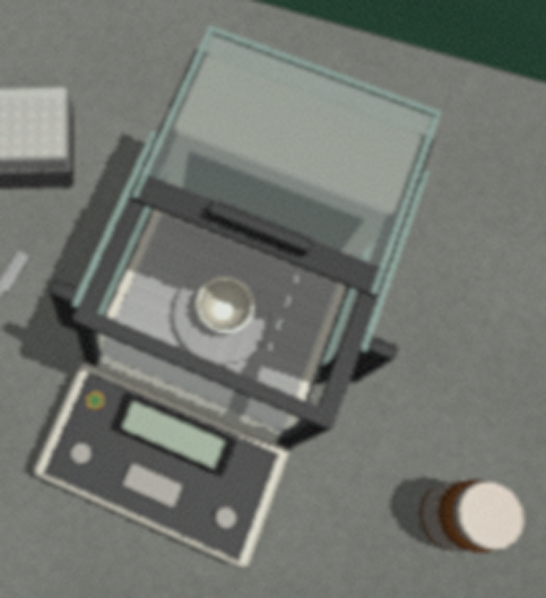

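View pics/tc.png

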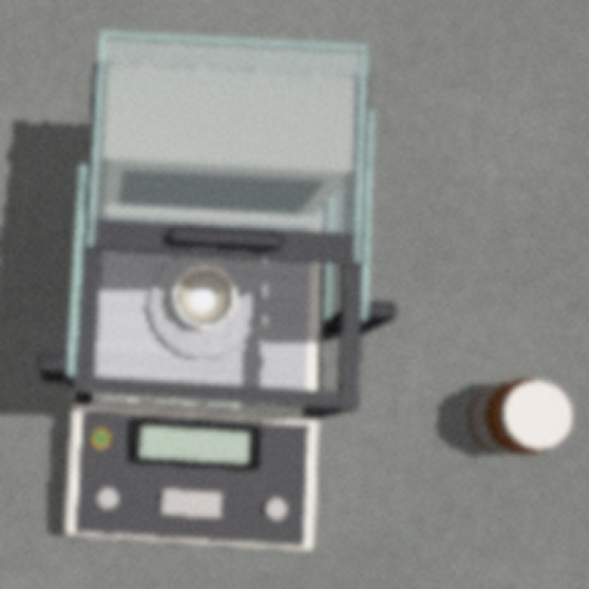

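```bash
cat > h.py <<'E'
import numpy as np,cv2
from plant import *
def ray(n,uv,z):
    c=get_calibration(n);K=np.array(c["intrinsics"]);T=np.array(c["world_from_camera"])
    d=T[:3,:3]@np.linalg.solve(K,[uv[0],uv[1],1.]);o=T[:3,3]
    return o+d*(z-o[2])/d[2]
def tri(u1,u2):
    A=[];b=[]
    P=[]
    for n,u in(("scene",u1),("top",u2)):
        c=get_calibration(n);P.append(np.array(c["intrinsics"])@np.linalg.inv(np.array(c["world_from_camera"]))[:3])
    X=cv2.triangulatePoints(P[0],P[1],np.float64(u1).reshape(2,1),np.float64(u2).reshape(2,1));return (X[:3]/X[3]).ravel()
E
python3 - <<'E'
from h import *
def blobs(n,box):
    p=np.load(f"pics/{n}0.npz")["p"]; x0,y0,x1,y1=box
    c=p[y0:y1,x0:x1].astype(int); m=((c.min(2)>110)&(np.ptp(c,axis=2)<40)).astype(np.uint8)
    k,l,s,ce=cv2.connectedComponentsWithStats(m,connectivity=4)
    for i in range(1,k):
        if s[i,4]>8:
            u=ce[i]+[x0,y0]; print(n,s[i],u.round(1),ray(n,u,.0715).round(4))
blobs("scene",(228,250,318,312)); blobs("top",(264,240,341,280))
# pulls by hand (crop px)
S=lambda x,y:(x/2.6+210-.3,y/2.6+100-.3); T=lambda x,y:(x/3.1+240-.33,y/3.1+105-.33)
for nm,a,b,z in(("hatch",S(257,227),T(224,236),.2795),("hL",S(207,206),T(166,234),.2795),("hR",S(311,246),T(281,239),.2795),("rtip",S(396,349),T(396,308),.245),("ltip",S(54,292),T(41,360),.245)):
    print(nm,ray("scene",a,z).round(4),ray("top",b,z).round(4),tri(a,b).round(4))
E
```

```text
scene [ 0  0  3  6 15] [228.9 252.1] [0.4711 0.0427 0.0715]
scene [  0   0  13  29 118] [233.  262.2] [0.4518 0.0253 0.0715]
scene [35  0  7  3 10] [266.  250.9] [ 0.5015 -0.0407  0.0715]
scene [ 44   0  28  11 160] [288.8 253.2] [ 0.5131 -0.094   0.0715]
scene [42  3  7  3  9] [273. 254.] [ 0.4997 -0.0587  0.0715]
scene [ 73   4  17  13 147] [310.  260.1] [ 0.5133 -0.1463  0.0715]
scene [ 29   5  39  25 431] [276.3 266.6] [ 0.474  -0.075   0.0715]
scene [49  6  7  3  9] [280. 257.] [ 0.4981 -0.0767  0.0715]
scene [56  9  7  3  9] [287. 260.] [ 0.4966 -0.0945  0.0715]
scene [ 70  15  20  47 365] [311.9 294. ] [ 0.4405 -0.171   0.0715]
scene [ 9 20  8  8 50] [240.7 273.8] [ 0.4321 -0.0008  0.0715]
scene [ 29  28  23  17 215] [268.3 286.1] [ 0.4259 -0.0706  0.0715]
scene [  0  32  66  30 193] [259.  297.1] [ 0.3959 -0.0576  0.0715]
scene [  0  37  54  25 692] [246.  303.1] [ 0.3743 -0.0335  0.0715]
scene [65 45  8  8 53] [296.5 298.6] [ 0.4199 -0.1404  0.0715]
top [  0   0  64  40 259] [278.7 269.3] [ 0.4217 -0.0107  0.0715]
top [ 48   0  29  40 190] [335.7 255.5] [ 0.4531 -0.1583  0.0715]
top [ 21   2  36  13 382] [302.4 247.9] [ 0.4746 -0.0736  0.0715]
top [ 7 21  8  9 56] [274.4 265.2] [ 0.4323 -0.      0.0715]
top [ 27  22  22  11 204] [301.5 267. ] [ 0.4261 -0.0692  0.0715]
top [61 25  9  9 57] [329.  268.7] [ 0.42   -0.1394  0.0715]
hatch [ 0.6127 -0.0855  0.2795] [ 0.6164 -0.0842  0.2795] [ 0.6194 -0.0861  0.2608]
hL [ 0.6169 -0.0461  0.2795] [ 0.619  -0.0432  0.2795] [ 0.6215 -0.0447  0.2656]
hR [ 0.6109 -0.1267  0.2795] [ 0.6131 -0.1243  0.2795] [ 0.6153 -0.1268  0.2665]
rtip [ 0.5657 -0.2101  0.245 ] [ 0.5655 -0.2097  0.245 ] [ 0.5654 -0.2097  0.2459]
ltip [0.5276 0.0446 0.245 ] [0.5348 0.0484 0.245 ] [0.5373 0.0499 0.2048]
```

```bash
cat >> h.py <<'E'
t=-np.arctan2(.0122,.1395); ex=np.array([np.cos(t),np.sin(t)]);ey=np.array([-np.sin(t),np.cos(t)])
O=np.array([.426,-.070])+.136*ex
def W(x,y,z): return np.r_[O+x*ex+y*ey,z].tolist()
def B(p): d=np.array(p[:2])-O; return np.round([d@ex,d@ey,p[2]],4)
def snap(tag):
    for n in("scene","top"):
        p,d=get_image(n); cv2.imwrite(f"pics/{n}{tag}.png",p[:,:,::-1])
    a=cv2.imread(f"pics/scene{tag}.png")[100:330,200:420];b=cv2.imread(f"pics/top{tag}.png")[100:330,235:435]
    cv2.imwrite(f"pics/m{tag}.png",np.hstack([cv2.resize(a,None,fx=1.9,fy=1.9),cv2.resize(b,None,fx=1.9,fy=1.9)]))
def st(m=""): s=observe(); print(m,"t%.2f"%s["time_s"],B(s["eef_pos"]),s["ft_force"].round(2),s["tcp_rot"].round(3),round(s["opening"],4))
E
python3 - <<'E'
from h import *
print(t,O,"hatch",B([.6145,-.085,.2795]),"r",B([.5656,-.21,.245]))
for yaw in(t,t+np.pi,t-np.pi):
    for p in(W(.085,0,.33),W(.044,-.125,.215),W(-.136,0,.066),W(-.04,0,.266)):
        q=inverse_kinematics(p,[0,np.pi/2,yaw]); print(round(yaw,2),None if q is None else np.round(q,2))
E
```

```text
-0.08723325032477308 [ 0.56148287 -0.08184868] hatch [0.0531 0.0015 0.2795] r [ 0.0153 -0.1273  0.245 ]
-0.09 [-0.26  0.24  1.27  0.    1.63 -1.74]
-0.09 [-0.46  0.23  1.5   0.    1.42 -1.95]
-0.09 [-0.35 -0.1   2.14  0.    1.1  -1.83]
-0.09 [-0.3  -0.05  1.7   0.    1.49 -1.78]
3.05 [-0.26  0.24  1.27 -0.    1.63  1.4 ]
3.05 [-0.46  0.23  1.5  -0.    1.42  1.19]
3.05 [-0.35 -0.1   2.14 -0.    1.1   1.31]
3.05 [-0.3  -0.05  1.7  -0.    1.49  1.36]
-3.23 [-0.26  0.24  1.27 -0.    1.63  1.4 ]
-3.23 [-0.46  0.23  1.5  -0.    1.42  1.19]
-3.23 [-0.35 -0.1   2.14 -0.    1.1   1.31]
-3.23 [-0.3  -0.05  1.7  -0.    1.49  1.36]
```

Run:
```python
from h import *
R=[0,np.pi/2,t+np.pi]
gripper_to(0.0,20); 
p=observe()["eef_pos"]; move_l([p[0],p[1],.36],feed=.2)
movep(W(.087,0,.34),R); st("above")
print(move_l(W(.087,0,.268),feed=.08,max_force=4)); st("down")
snap("1")
```

```text
above t4.50 [0.087  0.001  0.3401] [-0.39  0.08 -0.4 ] [-2.262  1.571  0.794] 0.0003
False
down t5.55 [ 8.740e-02 -1.000e-04  2.689e-01] [-0.57 -0.98  0.61] [ 2.987  1.569 -0.242] 0.0001
```

View pics/m1.png

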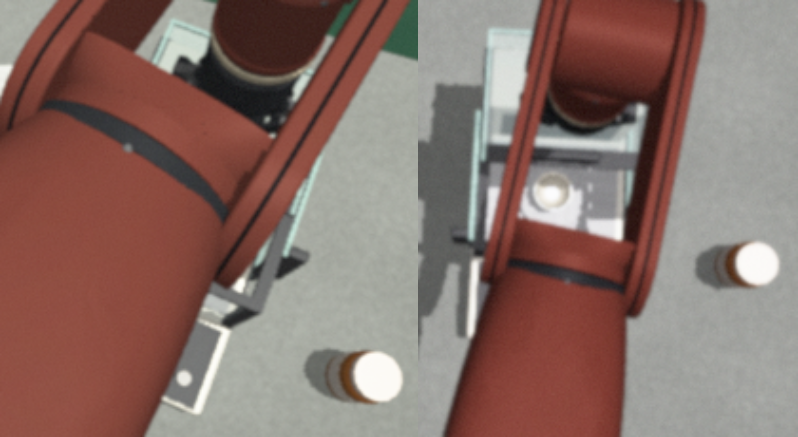

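The gripper is behind the hatch pull, and the balance and jar look unmoved. The ft noise is about 1 N. Next I push the hatch.

Run:
```python
from h import *
st("pre")
print(move_l(W(-.005,0,.268),feed=.06,max_force=7)); st("a")
print(move_l(W(-.045,0,.268),feed=.02,max_force=6)); st("b")
```

```text
pre t5.65 [ 8.75e-02 -1.00e-04  2.69e-01] [0.12 0.26 0.18] [ 2.957  1.569 -0.271] -0.0
False
a t7.33 [-0.0048 -0.      0.2679] [-0.75  0.66  0.98] [-0.565  1.571  2.49 ] -0.0
False
b t9.48 [-0.0449  0.      0.268 ] [0.33 0.37 0.97] [-1.694  1.571  1.36 ] 0.0001
```

Run:
```python
from h import *
snap("2")
```

```text
(no output)
```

View pics/m2.png

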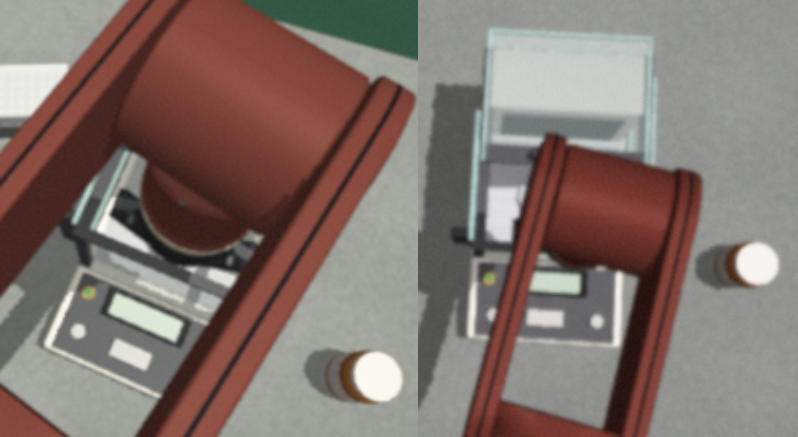

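Run:
```python
from h import *
move_l(W(-.045,0,.36),feed=.2)
movep(W(-.045,.33,.36),[0,np.pi/2,t+np.pi]);st()
snap("3")
```

```text
t11.44 [-0.0447  0.3289  0.3596] [-0.62 -0.1  -0.15] [ 1.071  1.57  -2.159] 0.0002
```

View pics/m3.png

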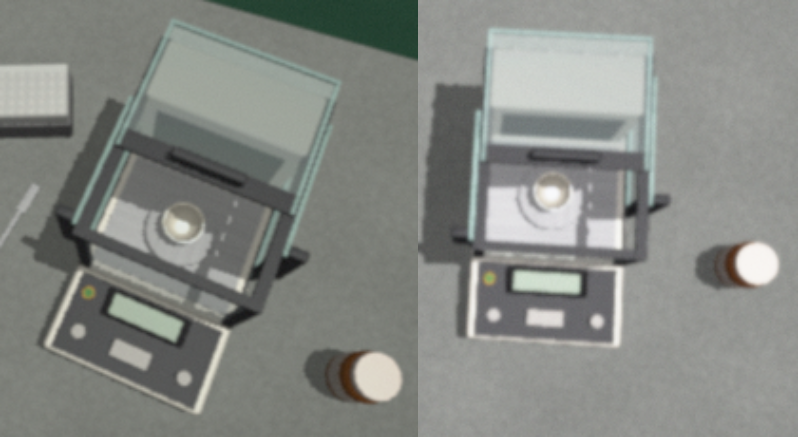

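Run:
```python
from h import *
for n,pts in(("scene",[(308,187),(308.8,188),(300,184),(318,191),(280,178),(268.3,286),(395,298),(347,234),(353,234)]),("top",[(312,182),(312,180),(312,183),(300,181),(290,183),(345,184),(301.5,267),(411,239),(362,207)])):
    d=np.load(f"pics/{n}0.npz")["d"];c=get_calibration(n);K=np.array(c["intrinsics"]);T=np.array(c["world_from_camera"])
    for u in pts:
        z=d[int(round(u[1])),int(round(u[0]))]
        X=T@np.r_[np.linalg.solve(K,[u[0],u[1],1])*z,1]; print(n,u,B(X[:3]),round(float(z),3))
```

```text
scene (308, 187) [0.051  0.0018 0.2792] 0.664
scene (308.8, 188) [ 0.0495 -0.0003  0.2798] 0.662
scene (300, 184) [0.0515 0.018  0.2769] 0.668
scene (318, 191) [ 0.052  -0.0186  0.2764] 0.664
scene (280, 178) [0.0547 0.0594 0.2576] 0.692
scene (268.3, 286) [-0.1357 -0.0005  0.0694] 0.81
scene (395, 298) [-0.0507 -0.2672  0.1023] 0.77
scene (347, 234) [ 0.0018 -0.0998  0.2523] 0.663
scene (353, 234) [ 0.0086 -0.1117  0.2443] 0.671
top (312, 182) [0.052  0.0024 0.2812] 1.048
top (312, 180) [0.056  0.0028 0.2838] 1.046
top (312, 183) [0.0501 0.0021 0.2794] 1.05
top (300, 181) [0.0529 0.0286 0.2798] 1.051
top (290, 183) [0.0501 0.0494 0.2614] 1.069
top (345, 184) [ 0.0557 -0.0734  0.2574] 1.07
top (301.5, 267) [-0.1359  0.0011  0.0766] 1.224
top (411, 239) [-0.0491 -0.2672  0.104 ] 1.201
top (362, 207) [ 0.0079 -0.1155  0.2433] 1.076
```

View pics/scene3.png

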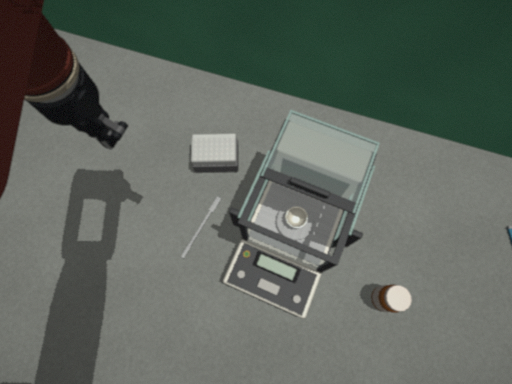

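View pics/top3.png

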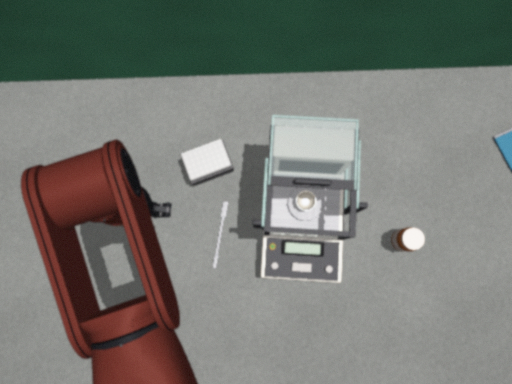

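Run:
```python
import cv2
a=cv2.imread("pics/top2.png")[100:260,260:400];cv2.imwrite("pics/t2c.png",cv2.resize(a,None,fx=3.7,fy=3.7,interpolation=cv2.INTER_CUBIC))
a=cv2.imread("pics/scene2.png")[160:280,210:370];cv2.imwrite("pics/s2c.png",cv2.resize(a,None,fx=4.5,fy=4.5,interpolation=cv2.INTER_CUBIC))
```

```text
(no output)
```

View pics/s2c.png

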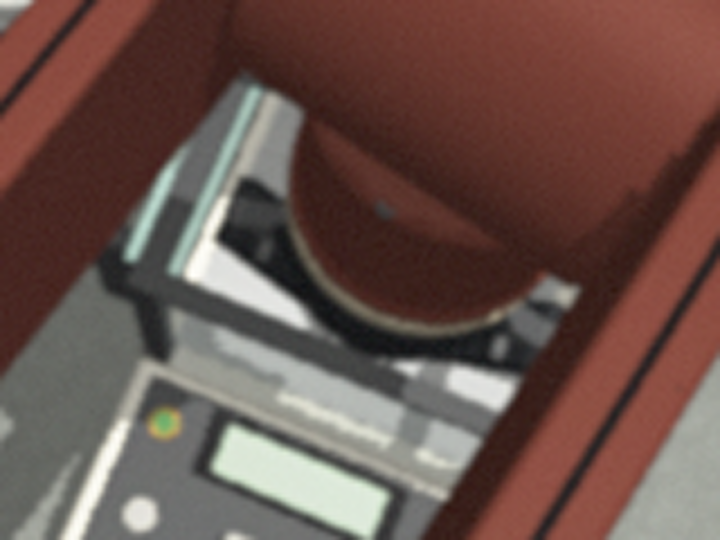

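Run:
```python
from h import *
import cv2
print(observe()["eef_pos"],observe()["q"].round(3))
T=np.array(get_calibration("top")["world_from_camera"])
for n in("top","scene"):
    c=get_calibration(n);P=np.array(c["intrinsics"])@np.linalg.inv(np.array(c["world_from_camera"]))[:3]
    for p in(observe()["eef_pos"],W(.087,0,.268)):
        x=P@np.r_[p,1];print(n,x[:2]/x[2])
a=cv2.imread("pics/top3.png")[150:250,100:200];b=cv2.imread("pics/scene3.png")[70:170,50:150]
f=lambda a:cv2.resize(a,None,fx=4,fy=4,interpolation=cv2.INTER_CUBIC)
c=cv2.imread("pics/top1.png")[100:200,270:370]
cv2.imwrite("pics/tip.png",np.clip(np.hstack([f(a),f(b)]).astype(float)*1.8,0,255).astype(np.uint8))
cv2.imwrite("pics/tip1.png",np.clip(f(c).astype(float)*1.8,0,255).astype(np.uint8))
```

```text
[0.54583874 0.24935979 0.35997029] [ 0.297  0.109  1.366 -0.     1.666  1.957]
top [151.82662766 213.67358946]
top [313.192469   167.49407566]
scene [116.83785257 149.59151667]
scene [314.55497798 173.14555075]
```

View pics/tip.png

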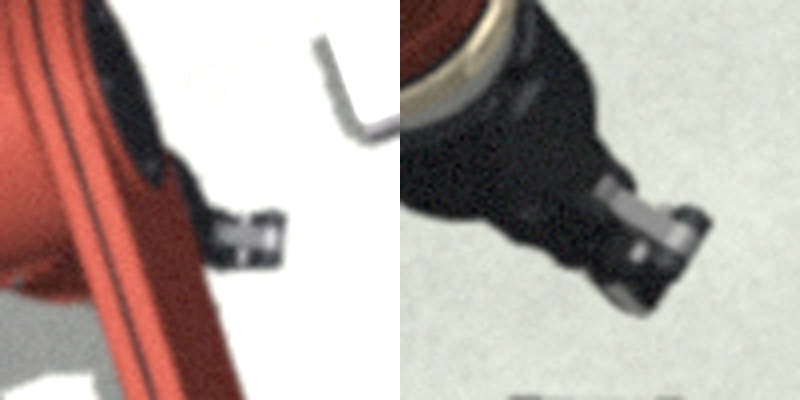

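View pics/tip1.png

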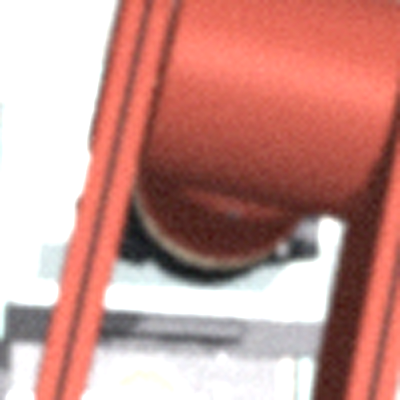

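Run:
```python
from h import *
e=observe()["eef_pos"]; print(e)
for n,box in(("top",(148,190,180,225)),("scene",(85,95,135,155))):
    p,d=get_image(n);np.savez(f"pics/{n}4.npz",p=p,d=d)
    c=get_calibration(n);K=np.array(c["intrinsics"]);T=np.array(c["world_from_camera"])
    v,u=np.mgrid[box[1]:box[3],box[0]:box[2]]; z=d[v,u]
    X=(np.linalg.inv(K)@np.stack([u.ravel()*1.,v.ravel(),np.ones(u.size)]))*z.ravel()
    X=(T[:3,:3]@X+T[:3,3:]).T; X=X[(z.ravel()>0)&(X[:,2]>.3)&(X[:,2]<.5)]
    b=np.array([B(x)-B(e) for x in X])
    for lo in np.arange(-.04,.13,.01):
        m=(b[:,2]>=lo)&(b[:,2]<lo+.01)
        if m.sum()>2: print(n,"%.2f"%lo,m.sum(),b[m].min(0),b[m].max(0))
```

```text
[0.54583874 0.24935979 0.35997029]
top 0.07 4 [-0.0136 -0.0254  0.075 ] [-0.0084 -0.0192  0.0792]
top 0.08 15 [-0.0139 -0.0375  0.082 ] [-0.0065 -0.0208  0.0897]
top 0.09 18 [-0.0121 -0.0481  0.0905] [ 0.0106 -0.0284  0.099 ]
top 0.10 5 [-0.0113 -0.0365  0.1003] [ 0.0105 -0.0359  0.1023]
top 0.11 104 [-0.0135 -0.0611  0.1104] [ 0.0136 -0.0399  0.12  ]
top 0.12 63 [-0.0121 -0.0586  0.1203] [ 0.011  -0.0286  0.1299]
scene 0.03 38 [-0.0114 -0.0155  0.0312] [0.0034 0.0056 0.0397]
scene 0.04 32 [-0.0113 -0.0156  0.04  ] [-0.0042  0.0058  0.0494]
scene 0.05 22 [-0.0114 -0.0084  0.0503] [-0.007   0.0061  0.06  ]
scene 0.06 11 [-0.0134 -0.0141  0.0602] [-0.007   0.0084  0.0697]
scene 0.07 85 [-0.014  -0.0351  0.0701] [0.0073 0.0118 0.0799]
scene 0.08 57 [-0.0152 -0.0435  0.08  ] [0.0043 0.0086 0.0898]
scene 0.09 63 [-0.0175 -0.0505  0.09  ] [0.0001 0.0032 0.0998]
scene 0.10 53 [-0.0175 -0.0577  0.1003] [-0.005  -0.0077  0.1094]
scene 0.11 243 [-0.0195 -0.063   0.1101] [ 0.0189 -0.0139  0.12  ]
scene 0.12 169 [-0.0201 -0.059   0.1201] [ 0.0192 -0.017   0.13  ]
```

Run:
```python
from h import *
e=observe()["eef_pos"]
im={}
for n,o in(("top",(100,150)),("scene",(50,70))):
    p=np.load(f"pics/{n}4.npz")["p"][:,:,::-1];a=np.clip(cv2.resize(p[o[1]:o[1]+100,o[0]:o[0]+100],None,fx=4,fy=4,interpolation=cv2.INTER_CUBIC)*1.8,0,255).astype(np.uint8).copy()
    c=get_calibration(n);P=np.array(c["intrinsics"])@np.linalg.inv(np.array(c["world_from_camera"]))[:3]
    for i,h in enumerate((0,.03,.07,.1)):
        x=P@np.r_[e+[0,0,h],1];x=x[:2]/x[2]; cv2.circle(a,tuple(int(v) for v in (x-o)*4+2),4,[(0,0,255),(0,255,0),(255,0,0),(0,255,255)][i],-1)
    im[n]=a
cv2.imwrite("pics/tip4.png",np.hstack([im["top"],im["scene"]]))
```

```text
(no output)
```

View pics/tip4.png

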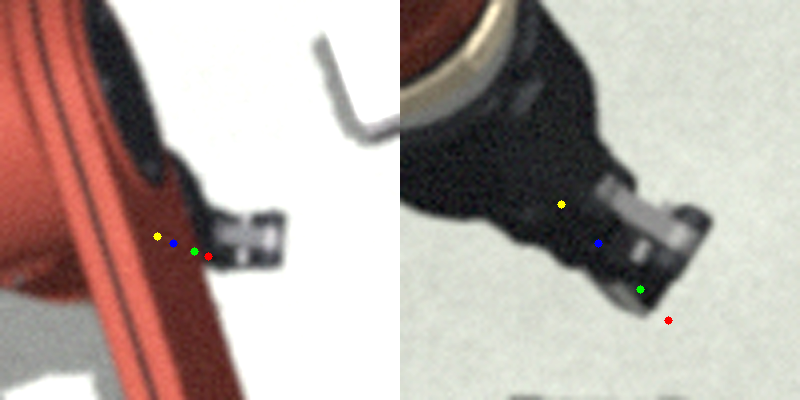

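The overlay shows the real fingertips (scene view about (110–127, 124–148)) sitting roughly 30 mm short of the reported TCP (red dot). Depth agrees: the lowest finger points are at +31 mm. So the first pass went over the ridge without touching it. I'll go down again with that correction, under force guard, and check with depth.

Run:
```python
from h import *
R=[0,np.pi/2,t+np.pi]
movep(W(.087,0,.32),R); hold(.2); st("above")
print(move_l(W(.087,0,.239),feed=.05,max_force=4)); st("down")
print(move_l(W(.055,0,.239),feed=.04,max_force=6)); hold(.1); st("a")
print(move_l(W(.035,0,.239),feed=.04,max_force=6)); hold(.1); st("b")
snap("5")
```

```text
above t13.18 [0.0871 0.0015 0.3204] [-0.58 -0.32 -0.48] [-3.04   1.57   0.016] 0.0001
False
down t14.95 [ 0.0872 -0.      0.2394] [ 0.35  0.38 -0.67] [ 2.929  1.57  -0.3  ] -0.0
False
a t16.00 [0.055 0.    0.239] [ 0.18 -0.38  0.73] [-0.053  1.571  3.002] -0.0001
False
b t16.75 [0.0349 0.     0.2391] [-1.19 -0.58  0.39] [-0.271  1.571  2.784] 0.0001
```

View pics/m5.png

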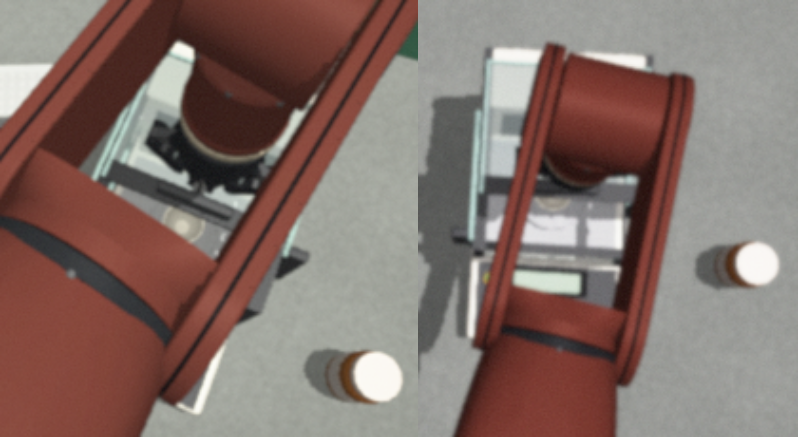

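The hatch is moving now: its front bar has gone from row 155 to row 185 in the top half of the montage, and the balance hasn't shifted. I'll keep pushing to the stop.

Run:
```python
from h import *
print(move_l(W(-.012,0,.239),feed=.05,max_force=6)); st("a")
print(move_l(W(-.042,0,.239),feed=.02,max_force=5)); st("b"); hold(.1); st("c")
p=observe()["eef_pos"]; b=B(p)
move_l(W(b[0]+.012,0,.239),feed=.1); move_l(W(b[0]+.012,0,.33),feed=.2)
movep(W(.045,-.125,.33),[0,np.pi/2,t+np.pi]); st("d"); snap("6")
```

```text
False
a t17.94 [-0.012  -0.      0.2391] [ 0.39  0.29 -0.89] [0.073 1.571 3.127] -0.0002
True
b t18.82 [-0.0279  0.      0.2389] [1.59 0.25 1.75] [-3.121  1.569 -0.067] 0.0
c t18.93 [-0.0279  0.      0.2387] [ 2.02 -0.3   0.91] [-3.059  1.569 -0.005] 0.0001
d t20.43 [ 0.0442 -0.1253  0.3274] [-0.47 -0.34 -0.64] [-0.468  1.566  2.585] -0.0002
```

View pics/m6.png

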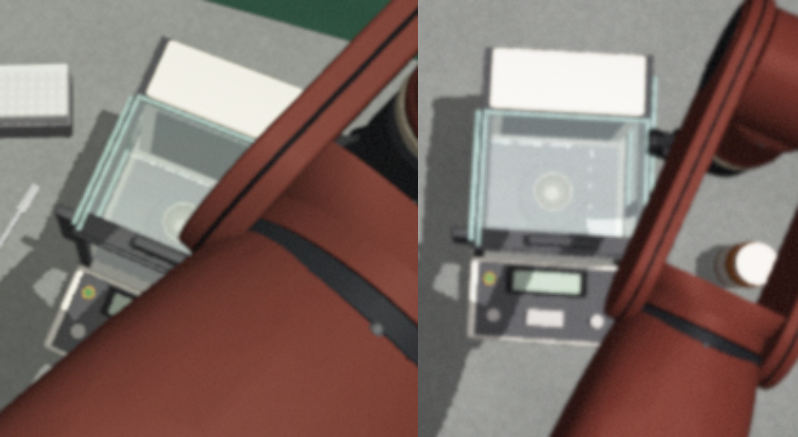

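The hatch stopped at -0.0279, and I predicted -0.028 for fully shut. The balance hasn't moved. Next is the right door.

Run:
```python
from h import *
print(move_l(W(.046,-.126,.196),feed=.08,max_force=5)); st("down")
print(move_l(W(.02,-.126,.196),feed=.04,max_force=6)); st("a")
print(move_l(W(-.008,-.126,.196),feed=.04,max_force=6)); st("b")
print(move_l(W(-.038,-.126,.196),feed=.02,max_force=5)); st("c"); hold(.1); st("d")
b=B(observe()["eef_pos"])
if b[0]<0:
    move_l(W(b[0]+.012,-.127,.196),feed=.1); move_l(W(b[0]+.012,-.127,.33),feed=.2)
    movep(W(-.045,.33,.34),[0,np.pi/2,t+np.pi])
snap("7"); st()
```

```text
False
down t22.35 [ 0.0463 -0.1261  0.1966] [-0.25  0.65 -1.4 ] [ 2.75   1.57  -0.479] -0.0
False
a t23.15 [ 0.0199 -0.1261  0.1962] [ 0.98 -0.39 -0.03] [ 1.277  1.571 -1.951] -0.0002
False
b t24.00 [-0.0083 -0.126   0.196 ] [-0.17  1.02  0.45] [-0.247  1.57   2.807] 0.0001
True
c t24.85 [-0.0229 -0.1259  0.1957] [1.06 0.29 0.71] [-3.07   1.569 -0.015] 0.0001
d t24.95 [-0.0229 -0.1259  0.1955] [ 2.16 -0.77  1.29] [-2.745  1.57   0.309] -0.0002
 t27.82 [-0.0444  0.3289  0.3399] [-0.02 -0.12 -0.86] [ 1.506  1.571 -1.725] -0.0003
```

View pics/m7.png

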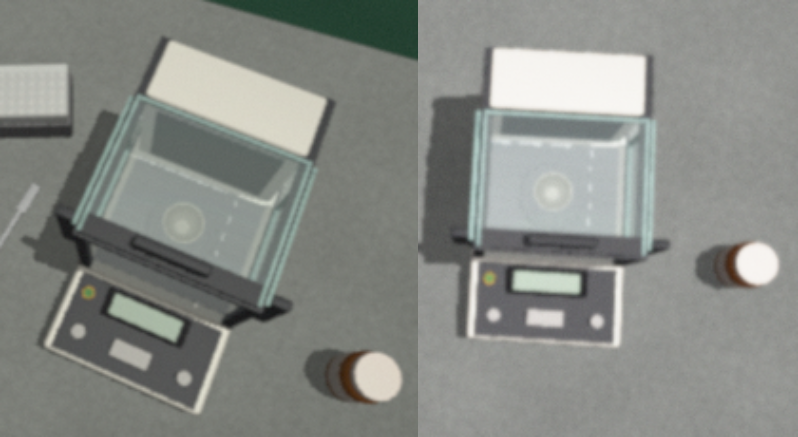

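Both are shut, and the right pull now mirrors the left at (660,245) in the montage. Both stop positions match the predicted -0.028 and -0.023, and the balance hasn't moved. Next I press the tare bar.

Run:
```python
from h import *
R=[0,np.pi/2,t+np.pi]
movep(W(-.16,.2,.3),R)
movep(W(-.136,0,.13),R)
move_l(W(-.136,0,.055),feed=.1); hold(.1); st("near")
print(move_l(W(-.136,0,.025),feed=.015,max_force=8)); st("p"); hold(.15); st("p2")
```

```text
near t30.58 [-0.1352 -0.0002  0.0559] [ 0.17 -0.23 -0.1 ] [ 2.878  1.569 -0.351] 0.0001
True
p t31.70 [-0.1359 -0.      0.04  ] [-1.94  1.21  6.72] [-0.004  1.57   3.05 ] -0.0
p2 t31.85 [-0.1359 -0.      0.0399] [-2.41 -0.47  6.3 ] [0.083 1.571 3.138] 0.0005
```

Run:
```python
from h import *
print(move_l(W(-.136,0,.0375),feed=.01,max_force=6)); st("p"); hold(.15); st("p2")
move_l(W(-.136,0,.06),feed=.04); st("up"); move_l(W(-.136,0,.3),feed=.2)
movep(W(-.045,.33,.34),[0,np.pi/2,t+np.pi]); hold(.2); snap("8"); st()
def blobs(n,box):
    p,d=get_image(n); x0,y0,x1,y1=box
    c=p[y0:y1,x0:x1].astype(int); m=((c.min(2)>110)&(np.ptp(c,axis=2)<40)).astype(np.uint8)
    k,l,s,ce=cv2.connectedComponentsWithStats(m,connectivity=4)
    for i in range(1,k):
        if 40<s[i,4]<230:
            u=ce[i]+[x0,y0]; print(n,s[i],u.round(1),B(ray(n,u,.0715)))
    return d
d=blobs("scene",(228,250,318,312)); d=blobs("top",(264,240,341,280))
print(d[264:270,298:305].mean(), np.load("pics/top0.npz")["d"][264:270,298:305].mean())
```

```text
True
p t32.06 [-0.136  -0.      0.0399] [-2.68  0.8   9.73] [-0.142  1.569  2.912] -0.0
p2 t32.21 [-0.136  -0.      0.0399] [-3.1   0.73 10.14] [-0.132  1.569  2.923] 0.0002
up t32.88 [-1.362e-01  1.000e-04  5.990e-02] [0.25 0.29 0.83] [-0.182  1.568  2.873] 0.0
 t35.83 [-0.0447  0.3291  0.3403] [-1.61 -0.27  0.18] [-2.865  1.57   0.188] 0.0
scene [  0   0  13  29 122] [233.1 262. ] [-0.1181  0.0971  0.0715]
scene [ 9 20  8  8 51] [240.8 273.8] [-0.1358  0.0695  0.0715]
scene [ 29  28  23  17 217] [268.3 286.1] [-0.1361 -0.0006  0.0715]
scene [  0  32  67  30 202] [259.6 297.4] [-0.167   0.0082  0.0715]
scene [65 45  8  8 55] [296.6 298.5] [-0.1359 -0.0707  0.0715]
top [ 6 21 10  9 69] [274.3 265.2] [-0.1356  0.0705  0.0715]
top [61 24  9 10 70] [329.  268.7] [-0.1359 -0.0697  0.0715]
1.1990378 1.228831
```

View pics/m8.png

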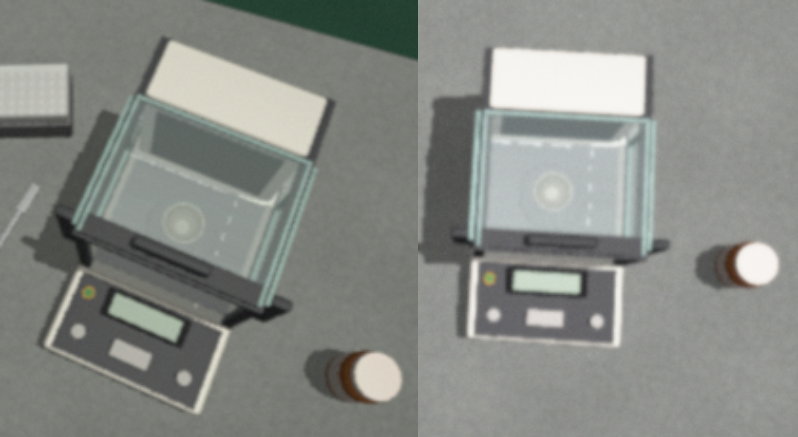

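Run:
```python
from h import *
print("hatch pull",B(ray("top",((560-418)/1.9+235,239.5/1.9+100),.2795)),B(ray("scene",(171/1.9+200,254/1.9+100),.2795)),"rtip",B(ray("top",((668-418)/1.9+235,243/1.9+100),.245)))
job_done()
```

```text
hatch pull [-0.0445  0.0028  0.2795] [-4.600e-02  2.000e-04  2.795e-01] rtip [-0.0385 -0.1267  0.245 ]
the job is handed in; nothing more can be done
```

I pushed the hatch and then the right-hand door forward to their stops with shut fingertips. After that I pressed the tare bar fully down once and let it go, then handed the job in at about 36 s on the robot's clock.

**First pass missed:** The fingertips really sit about 27–30 mm short of the reported TCP. My first push at the hatch went over its pull without touching anything. I measured the offset from the camera overlay and depth, corrected for it and repeated the push.

**Final checks:**

| Check | Measured | Expected |
|---|---|---|
| Hatch pull, x | -44.5 mm (top view), -46 mm (scene view) | -45 mm shut |
| Right-hand pull, x | -38.5 mm | -40 mm shut |
| Tare bar at the bottom | force rose from 6 to 10 N with no further travel | about 4 N fully down |
| Round keys and tare bar afterwards | within about 1 mm of where they started | unmoved |

- **Surroundings:** the jar and left-hand door look unchanged in the last pictures, as do the dish and the visible parts of the tip box and spatula.
- **Not confirmed:** a last check of the tare bar's height from the top view's depth readings was inconsistent. It gave a difference of about 30 mm, which I put down to missing readings but did not look into. In the same check, the top view's colour mask did not pick out the bar. That it sprang back therefore rests on the scene view and on the force dropping to about 1 N after release.

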